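# Free the seized wing bolt of the pendant mould and take off its cover

### The job

The wing bolt that holds the cover on the small metal mould is seized with dried paste: work it back and forth in small arcs, reversing each time it binds so that you do not wrench the plastic wing on its stem, until it breaks free, and turn it counter-clockwise as far as it goes. Then lift the cover off over the bolt and lay it flat and right way up in the middle of the dark cutting mat, setting it down rather than dropping it, and leave the other things on the table where they are.

Things in the scene. Friction and masses are not known exactly. Their poses are not given: they have to be found in the camera images.
- mould: Mould screwed to the table: dark steel base 190x84x10 mm with a grey block 140x46 mm, top 46 mm above the table. Origin: centre of the base's underside, on the bolt's vertical axis; x along the long side, y across, z up. Two 6 mm dowels 9 mm high stand on the block at x = +-62 mm in holes of the cover. Its long side lies within 0.45 rad of the world's y axis.
- clamp_bolt (a joint): Bolt angle, rad: 0 clamped (wing 1.25 rad clockwise of mould x), grows counter-clockwise from above to a stop at 1.25 (wing along mould x). Seized: turns with 0.05 N m; near each end of a small arc it grinds, 0.15 N m at 0.2 rad/s, more if faster, then jams: first within +0.22, back near -0.10. After jamming it back, the next opening swing gets 0.05 further; free after 2-4 swings each way.
- wing (a joint): Twist in rad of the black plastic wing on its stem relative to the bolt, 0 when relaxed: a torsion spring of 4 N m per rad, so it shows the torque applied, whichever way. Beyond 0.15 rad (0.6 N m) either way the wing is wrenched and spoilt; a jam is plain at 0.3 N m, and more torque never carries it past a jam.
- wing_mid (a point): Middle of the bolt's black plastic wing: an upright two-lobed blade 44 mm long, 11 mm thick, 68 to 94 mm above the table; this point is on the bolt's axis, 81 mm up. x along the blade, y through its thickness. Pinched across its thickness from above. Right below it is the bolt's steel crosshead 46x13x7 mm, along the blade, its underside 1 mm above the cover.
- cover_mid (a point): Centre, half-way up, of the loose aluminium cover: 140x60x14 mm, 0.24 to 0.4 kg, x along its length, slot 55x21 mm along x in its middle, which the crosshead passes when the bolt is fully open. On the mould its underside is 46 mm above the table and overhangs the block 7 mm on each long side. Gripped across its 60 mm width at the middle, round the bolt, fingertips a few mm above its underside.
- mat: Thin dark grey cutting mat with fine grid lines, 200 x 120 x 3 mm, fixed on the table; origin at the centre of its underside, x along its long side.
- glass_vial: Bystander: small glass bottle, 24 mm across, 44 mm high, origin at the centre of its underside.
- frost_pot: Bystander: frosted pot, 50 mm across, 38 mm high, origin at the centre of its underside.
- loupe: Bystander: black eye loupe, 34 mm across, 30 mm high, origin at the centre of its underside.
- paste_dish_open: Bystander: round clear dish, 51 mm across, 15 mm high, origin at the centre of its underside.
- stamp_13: Bystander: wood-mounted stamp, 50 x 52 x 27 mm, origin at the centre of its underside.
- tweezers: Bystander: steel tweezers, 124 mm long, lying flat, origin on the underside.
- spectacles: Bystander: open spectacles, 142 x 132 x 41 mm, origin at the centre of the underside.
There are look-alikes about, which are no part of the job. Of the things shaped like the part that bears cover_mid, the aluminium one is meant.

How it is judged (in metres and radians):
On the way, in this order (a step that is already met when the one before it is completed fails the run):
1. the bolt has broken free and is turned fully open (at least 1.15 rad) (value of joint clamp_bolt above 1.15 rad), for 0.2 s.
2. the cover has been lifted clear over the bolt (z of cover_mid in the frame of mould above 0.105 m), for 0.1 s.
At the end, for the whole second after the job is handed in: The bolt stands fully open (1.1 rad or more) and the cover lies at rest, flat (within 0.06 rad) and right way up on the cutting mat, its centre within 35 mm of the mat's centre along each side of the mat (x of cover_mid in the frame of mat between -0.035 and 0.035 m and y of cover_mid in the frame of mat between -0.035 and 0.035 m and height (world z) of cover_mid below 0.014 m and angle between cover_mid's own z axis and vertical below 0.06 rad and linear speed of cover below 0.02 m/s and value of joint clamp_bolt above 1.1 rad); the robot touches nothing.
It fails at once if the plastic wing is wrenched: twisted more than 0.15 rad on its stem (value of joint wing above 0.15 rad or value of joint wing below -0.15 rad).
It fails at once if the cover is dropped (moving faster than 0.7 m/s, not held) (linear speed of cover above 0.7 m/s and contact force between the fingers and cover below 0.5 N).
It fails at once if a bystander is moved more than 30 mm (distance of any of glass_vial, frost_pot, loupe, paste_dish_open, stamp_13, tweezers, spectacles from where it was at the start of the episode above 0.03 m).
It also fails if it takes over 72 s, if anything falls off the work surface, if the arm or the gripper's body presses on something with over 40 N, if the wrist force passes 120 N, or if a joint passes its speed limit or range.

### The arm

A 6-joint arm with a two-finger parallel gripper is mounted at the origin on a cart in front of the work surface, level with it; the furniture and walls round the work are solid. World frame = base frame: x ahead of the robot, y to its left, z up, the work surface at z = 0. Lengths are in mm, angles in degrees, forces in N, time in s.
With the tool pointing down it reaches from about 300 to 850 mm from the base axis. Payload 4.2 kg.
Tool frame: the origin (TCP) lies between the finger pads; the fingertips stand 22 mm ahead of it and the grasp point (between the pads) lies 3 mm ahead of it; z points along the fingers, y is the direction in which the jaws open and shut (so a half turn about z gives the same grasp; the last joint's range is limited). The gripper opens to 91 mm and grips with 3 to 60 N. Pads are 32 mm wide; open, the fingers measure 118 mm over their backs; the gripper's body (76 mm by 178 mm) begins 60 mm behind the grasp point.
Start: joints at [68.812, 18.312, 89.639, -0, 72.044, -1.146], TCP at [197.062, 540.196, 197.476] pointing down, gripper open.
Joint ranges: [-177.97, 177.97], [-48.28, 115.42], [12.27, 149.76], [-77.06, 257.06], [2.81, 150.46], [-146.56, 146.56]. Speed limits (degrees/s): [147.25, 147.25, 180, 180, 180, 180].

### API

Orientations are given as [roll, pitch, yaw] about the fixed x, y, z axes, in that order (R = Rz(yaw) Ry(pitch) Rx(roll)).
In Python, from workcell import * gives the robot as it stands.
- The arm moves only by the shell command python3 -m jog 'ROWS' [OPENING] [FORCE]. ROWS is text: rows parted by semicolons, each of 6 numbers parted by spaces: the shift along the tool's x, y, z in units of 0.5 m (1.0 is 0.5 m), then the turn, a rotation vector about the tool's x, y, z in units of pi/2 rad (1.0 is pi/2 rad). A call has 1 to 20 rows; each row is the pose to reach, as a shift and turn from the pose measured when the call began, along the tool's axes at that moment; what a row does not reach only later rows make up. A row lasts 1/12 s, in which the tool goes at most 41.7 mm and 7.16 degrees, less where a joint would pass 70% of its speed; a pose out of reach is approached as far as the arm can. A call with a number of a shift or a turn outside -1 to 1 is refused whole. A call with a gripper value outside its range is refused whole. OPENING is the opening, from -1 (shut) to 1 (fully open), set as the call begins (- or left out, the last holds). The fingers move at their own pace and stop on an object; FORCE is the grip in N (left out, the last holds). Time passes only in rows, so rows that repeat a pose let the fingers close. It gives the time, the measured TCP pose, the force and the opening at its end, in the units of the state.
- state(): the state, without advancing time (a new reading comes with each control period).
- grab_frame(name): name is "side" or "top" or "wrist"; returns the picture (384x512x3 uint8, red, green, blue); there is no depth.
- calibration(name): a dict with "mtx" (3x3 intrinsics, pixels), "distortion" ([k1, k2, p1, p2, k3] as OpenCV has them; the pictures are not rectified), "rvec" (rotation vector, rad) and "tvec" (3), from world to camera coordinates, as OpenCV has them. Camera axes: x right, y down, z forward; pixel columns grow to the right and rows downward; lengths in mm; the calibration is good to about 2 mm. A picture is of the moment at which its call begins: read the wrist's pose just before it. calibration takes no time and is no camera call; for the wrist camera it gives the pose at the moment of the call.
- job_done(): hands the job in, once; it reports no verdict.
Trained networks look in the newest picture that a camera, given by its name, has taken for a name from the list of things; names that differ only in an ending like _2 or _b are one class to them, and where a whole thing is asked for, a point or a joint stands for the part that bears it (a point fixed in the world has none). Each returns a list of dicts, best first, with "confidence" (0 to 1); they miss things now and then, are a little off and sometimes report something else, mostly with a low value. They report only what shows in the picture. A call takes as long as a camera call. They do not tell look-alikes from the thing itself.
- spot_in(query, camera): "rect" ([left, top, right, bottom] in pixels, round what is visible of it).
- tip_of(query, camera): "location" ([column, row] in pixels: a listed point, or the origin of a listed thing).
The state is a dict: "time_s": time; "qpos": joint angles; "qvel": joint speeds; "effort": joint torques, N m; "ee_pos": TCP position; "ee_rot": TCP orientation; "force": force on the tool from outside, world axes, zero at the start; "torque": the same for the moment, N m; "gripper_width": finger opening in mm.
Only numpy, scipy, OpenCV 4.12 (cv2) and the standard library are available. Lean on these libraries where they do the work, as an engineer would, in place of code of your own. Each camera call takes 0.05 s, during which the arm holds its last target. There are 200 camera calls.

## Working session

There is one attempt and no reset: what is moved stays moved. The work goes in short steps, Python scripts to look and compute and a shell command to move; the robot and the scene stay as the last step left them, time stands still between calls to the robot, and variables do not carry over. Pictures are saved under pics/ and viewed, about 8 in all and at most 12, crops included, and the job is handed in when it is done.

```bash
mkdir -p pics; ls
cat > h.py <<'E'
from workcell import *
import numpy as np, cv2
from scipy.spatial.transform import Rotation as R
def cam(n):
    c=calibration(n); return np.array(c["mtx"],float),np.array(c["distortion"],float),np.array(c["rvec"],float).ravel(),np.array(c["tvec"],float).ravel()
def toz(n,px,z,c=None):
    K,d,r,t=c or cam(n); u=cv2.undistortPoints(np.array([[px]],float),K,d)[0,0]
    M=cv2.Rodrigues(r)[0]; o=-M.T@t; v=M.T@np.array([u[0],u[1],1]); return o+v*(z-o[2])/v[2]
def proj(n,P,c=None):
    K,d,r,t=c or cam(n); return cv2.projectPoints(np.array(P,float).reshape(-1,3),r,t,K,d)[0].reshape(-1,2)
def save(n,name):
    im=np.array(grab_frame(n)); cv2.imwrite('pics/'+name+'.png',im[:,:,::-1]); return im
E
python3 - <<'E'
from h import *
a=save('top','top0'); b=save('side','side0')
s=state(); print({k:np.round(v,3).tolist() if not isinstance(v,float) else v for k,v in s.items()})
cv2.imwrite('pics/both.png',cv2.resize(np.hstack([a,b]),(800,300))[:,:,::-1])
cv2.imwrite('pics/topbig.png',cv2.resize(a,(800,600))[:,:,::-1])
H={'wing_mid':81,'cover_mid':53,'mould':0,'mat':0}
for q in H:
  for n in('top','side'):
    for o in tip_of(q,n)[:4]: print(q,n,o['confidence'],np.round(o['location'],1),np.round(toz(n,o['location'],H[q]),1))
E
```

```text
pics
{'time_s': 0.1, 'qpos': [68.811, 18.345, 89.697, 0.0, 72.046, -1.145], 'qvel': [-0.056, -0.094, -0.07, -0.111, -0.028, -0.126], 'effort': [0.001, -41.333, -23.251, 0.073, 0.042, -0.0], 'ee_pos': [196.9, 539.738, 196.753], 'ee_rot': [-179.913, -0.002, 159.955], 'force': [-0.23, 0.904, -0.746], 'torque': [-0.016, 0.004, -0.012], 'gripper_width': 91.02199924143103}
wing_mid top 0.47 [202.7 176.9] [578.7 125.1  81. ]
wing_mid side 0.58 [231.9 216.1] [592.7 119.8  81. ]
cover_mid top 0.93 [204.7 176.5] [586.5 123.1  53. ]
cover_mid top 0.9 [136.2 188.7] [540.4 342.3  53. ]
cover_mid side 0.93 [226.6 283.9] [513.2 438.3  53. ]
cover_mid side 0.61 [232.2 227.9] [586.4 141.7  53. ]
mould top 0.85 [205.6 179.8] [587.1 127.4  -0. ]
mould side 0.68 [234.2 243.5] [583.3 138.    0. ]
mat top 0.63 [302.  211.6] [ 486.2 -201.3    0. ]
mat top 0.59 [205.3 174.9] [604.2 129.3   0. ]
mat side 0.56 [280.5 202.1] [ 508.6 -212.8    0. ]
```

View pics/topbig.png

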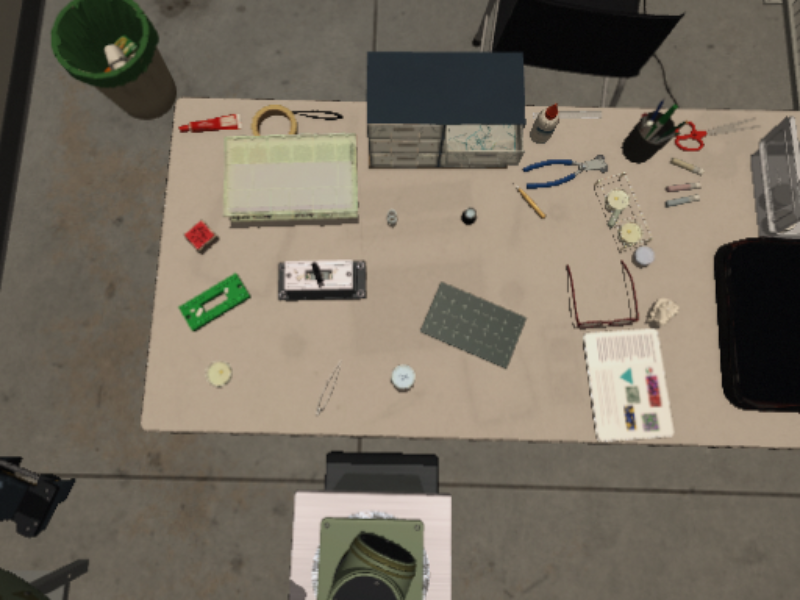

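View pics/side0.png

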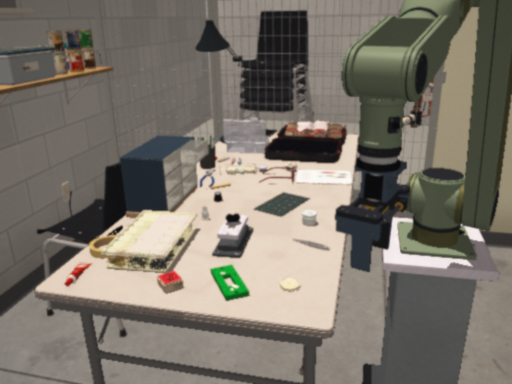

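The top view shows two cover-shaped things. One is a green plastic cover at big-px (214,302), the look-alike. The other is silvery and sits on the dark-based mould at (322,279), under the black wing at (317,273), so it is the aluminium one. The mat is at (473,325). I'll go over the mould and confirm with the wrist camera.

```bash
python3 -m jog '-0.5 -0.25 -0.1 0 0 0.78;-0.5 -0.25 -0.1 0 0 0.78;-0.5 -0.25 -0.1 0 0 0.78;-0.5 -0.25 -0.1 0 0 0.78;-0.5 -0.25 -0.1 0 0 0.78;-0.5 -0.25 -0.1 0 0 0.78;-0.5 -0.25 -0.1 0 0 0.78;-0.5 -0.25 -0.1 0 0 0.78;-0.5 -0.25 -0.1 0 0 0.78;-0.5 -0.25 -0.1 0 0 0.78;-0.5 -0.25 -0.1 0 0 0.78;-0.5 -0.25 -0.1 0 0 0.78' 1 20
python3 - <<'E'
from h import *
s=state();p=np.array(s['ee_pos']);M=R.from_euler('xyz',s['ee_rot'],degrees=True).as_matrix()
print(p,s['ee_rot'],s['qpos']);print('row shift',M.T@(np.array([586,125,250])-p)/500,'turn',(s['ee_rot'][2]-20)/90)
E
```

```text
time_s: 1.5
ee_pos: [389.1, 337.0, 247.5]
ee_rot: [180.0, -0.0, 89.9]
force: [0.4, -0.1, -0.4]
gripper_width: 91.2
[389.09389839 336.99845997 247.46964839] [ 1.79996959e+02 -1.81888029e-03  8.99035093e+01] [ 3.96164036e+01  1.11863028e+01  9.22240513e+01 -5.58813478e-04
  7.65861448e+01  3.97130239e+01]
row shift [-0.42333295  0.39452596 -0.00505321] turn 0.7767056593611564
```

```bash
python3 -m jog '-0.42 0.39 0 0 0 0.78;-0.42 0.39 0 0 0 0.78;-0.42 0.39 0 0 0 0.78;-0.42 0.39 0 0 0 0.78;-0.42 0.39 0 0 0 0.78;-0.42 0.39 0 0 0 0.78;-0.42 0.39 0 0 0 0.78;-0.42 0.39 0 0 0 0.78;-0.42 0.39 0 0 0 0.78;-0.42 0.39 0 0 0 0.78;-0.42 0.39 0 0 0 0.78;-0.42 0.39 0 0 0 0.78'
python3 - <<'E'
from h import *
s=state();c=cam('wrist')
a=save('wrist','w1');cv2.imwrite('pics/w1b.png',cv2.resize(a,(800,600))[:,:,::-1]);print(s['ee_pos'],s['ee_rot'],s['qpos'])
for q,h in(('wing_mid',81),('cover_mid',53),('mould',0)):
    for o in tip_of(q,'wrist')[:3]: print(q,o['confidence'],np.round(o['location'],1),np.round(toz('wrist',o['location'],h,c),1))
E
```

```text
time_s: 2.5
ee_pos: [583.6, 126.9, 247.4]
ee_rot: [-180.0, 0.0, 20.0]
force: [0.2, 0.0, 0.4]
gripper_width: 91.4
[583.63361064 126.86087831 247.3844125 ] [-1.79996770e+02  1.04095122e-02  1.99558693e+01] [1.11590593e+01 1.89063579e+01 8.15732072e+01 1.62710556e-03
 7.95312159e+01 8.12028944e+01]
wing_mid 0.83 [260.  166.5] [593.8 126.8  81. ]
wing_mid 0.58 [398.9  97.3] [719.3   9.2  81. ]
cover_mid 0.98 [259.9 163.2] [592.7 126.3  53. ]
cover_mid 0.59 [ 89.7 139.6] [549.2 334.4  53. ]
mould 0.82 [259.9 158.6] [589.9 124.8   0. ]
```

View pics/w1b.png

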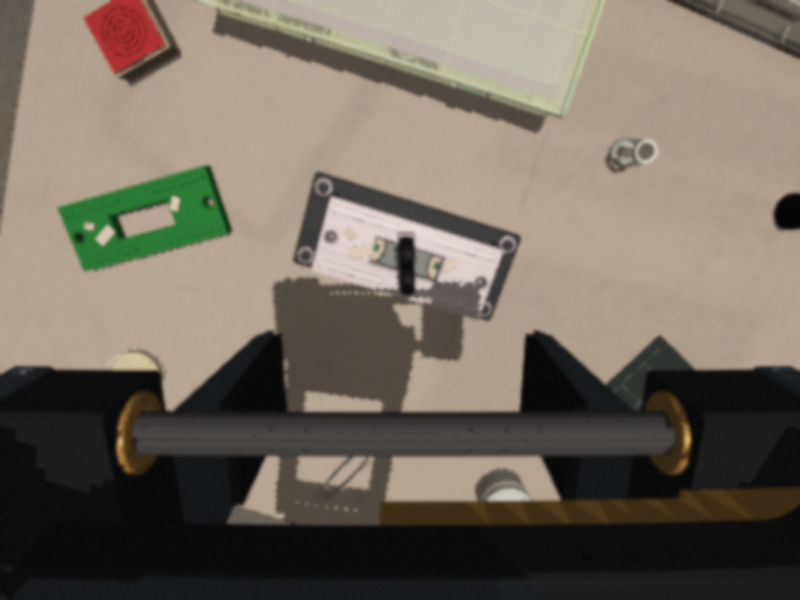

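The wrist view confirms the silvery aluminium cover on the dark mould at big-px (408,256), with the black wing on top and dowels at (331,236) and (480,284). The green look-alike is at (145,218). Base screws are at (323,187), (507,243), (485,310) and (305,255). I'll fit the mould pose from the screws and dowels.

Run:
```python
from h import *
c=cam('wrist')
f=lambda p,z:toz('wrist',np.array(p)*.64,z,c)
S=np.array([f(p,11) for p in((323,187),(507,243),(485,310),(305,255))]);D=np.array([f(p,56) for p in((331,236),(480,284))])
print(S,S.mean(0),D,D.mean(0))
ang=lambda v:np.degrees(np.arctan2(v[1],v[0]))%180
print(ang(S[1]-S[0]),ang(S[2]-S[3]),ang(D[1]-D[0]),np.linalg.norm(D[1]-D[0]))
W=np.array([f(p,94) for p in((406,236),(406,291))]);print(W,ang(W[1]-W[0]),W.mean(0))
s=state();p=np.array(s['ee_pos']);M=R.from_euler('xyz',s['ee_rot'],degrees=True).as_matrix()
m=np.array([*((S.mean(0)+D.mean(0))/2)[:2],0]);print(m,'shift',M.T@(m-p)/500)
```

```text
[[616.97846544 210.40988943  11.        ]
 [625.86319066  43.27439197  11.        ]
 [562.10980436  38.02638556  11.        ]
 [555.24733456 207.89602995  11.        ]] [590.04969876 124.90167423  11.        ] [[587.44011333 187.12731522  56.        ]
 [591.09699455  62.41704142  56.        ]] [589.26855394 124.77217832  56.        ]
93.0429116989438 92.31340253162968 91.67960371395992 124.76387767224413
[[612.29997269 133.85924345  94.        ]
 [574.61965863 120.22205704  94.        ]] 19.89610535088761 [593.45981566 127.04065024  94.        ]
[589.65912635 124.83692627   0.        ] shift [0.00996656 0.00812201 0.49505019]
```

```bash
cat > t.py <<'E'
from h import *
s=state(); print('t',round(s['time_s'],2),'pos',np.round(s['ee_pos'],1),'rot',np.round(s['ee_rot'],2),'F',np.round(s['force'],1),'T',np.round(s['torque'],3),'w',round(s['gripper_width'],1),'q6',round(s['qpos'][5],2))
E
python3 -m jog '0.012 0.007 0.08 0 0 0;0.012 0.007 0.15 0 0 0;0.012 0.007 0.22 0 0 0;0.012 0.007 0.28 0 0 0;0.012 0.007 0.3 0 0 0;0.012 0.007 0.307 0 0 0;0.012 0.007 0.307 0 0 0;0.012 0.007 0.307 0 0 0' -0.4 25 >/dev/null; python3 t.py
python3 - <<'E'
from h import *
a=save('wrist','w2');cv2.imwrite('pics/w2b.png',a[60:330,90:450][:,:,::-1].repeat(2,0).repeat(2,1))
E
```

```text
t 3.37 pos [592.  126.1  96. ] rot [179.97  -0.22  19.86] F [ 0.4 -0.1 -0. ] T [-0.098  0.184  0.047] w 40.5 q6 81.07
```

View pics/w2b.png

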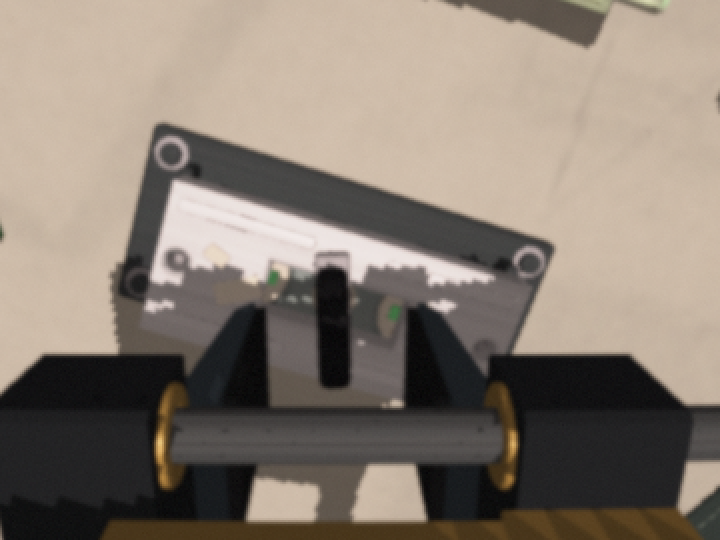

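The wing (crop px 333,325) sits centred and parallel between the fingers. Closing on it now.

```bash
python3 t.py; python3 -m jog '0 0 0 0 0 0;0 0 0 0 0 0;0 0 0 0 0 0;0 0 0 0 0 0;0 0 0 0 0 0;0 0 0 0 0 0' -1 25 >/dev/null; python3 t.py
```

```text
t 3.42 pos [592.1 126.1  96.3] rot [179.96  -0.26  19.85] F [-0.3 -0.  -0.3] T [-0.057  0.107  0.047] w 36.5 q6 81.08
t 3.92 pos [592.1 126.1  96.4] rot [179.96  -0.26  19.86] F [-0.5  1.  -0.7] T [-0.088  0.175 -0.001] w 0.4 q6 81.08
```

Run:
```python
from h import *
c=cam('wrist')
a=save('wrist','w3');b=save('side','s3')
cv2.imwrite('pics/w3b.png',np.hstack([a[60:330,90:450],cv2.resize(b[180:270,180:300],(360,270),interpolation=cv2.INTER_CUBIC)])[:,:,::-1])
print(proj('wrist',[[590,125,94],[590,125,68],[592,126,74]],c))
for n in('wrist','side'):
  for o in tip_of('wing_mid',n)[:2]: print(n,o['confidence'],np.round(o['location'],1),np.round(toz(n,o['location'],81,c if n=='wrist' else None),1))
```

```text
[[257.07400087 231.74253064]
 [257.08279272 218.04992417]
 [256.71325044 218.03804307]]
wrist 0.89 [253.6 223.5] [589.9 127.5  81. ]
```

View pics/w3b.png

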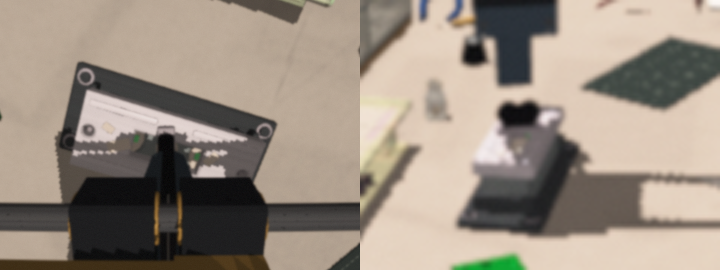

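```bash
python3 - <<'E'
from h import *
P=[[592,126,74.4],[592,126,96],[590,125,94],[590,125,68],[590,125,60]]
q=proj('side',P);print(q);print((q-[180,180])*3+[360,0])
for b in ([483,0,0],):pass
K,d,r,t=cam('side');print('cam pos',-cv2.Rodrigues(r)[0].T@t)
print(proj('top',P)*1.5625)
a=save('top','t3');cv2.imwrite('pics/t3b.png',cv2.resize(a[130:240,150:270],(480,440),interpolation=cv2.INTER_CUBIC)[:,:,::-1])
E
python3 t.py
```

```text
[[231.61027493 218.98168845]
 [231.33211306 212.28770446]
 [232.10463918 212.83020894]
 [232.43355666 220.86754861]
 [232.53397708 223.31819315]]
[[514.8308248  116.94506536]
 [513.99633919  96.86311339]
 [516.31391755  98.49062682]
 [517.30066997 122.60264582]
 [517.60193124 129.95457946]]
cam pos [ 219.64273214 1317.38571389  630.80554336]
[[317.0946562  270.7731315 ]
 [315.54795197 268.24822775]
 [316.13822049 269.46405387]
 [317.97666895 272.45952742]
 [318.52559767 273.35394854]]
t 4.17 pos [592.1 126.1  96.3] rot [179.96  -0.25  19.86] F [0.4 0.1 0.3] T [-0.106  0.157  0.015] w 0.0 q6 81.08
```

Run:
```python
from h import *
b=save('side','s4');x=cv2.resize(b[150:240,180:280],(700,630),interpolation=cv2.INTER_CUBIC)
for z in(74.4,96,120,140,160):
    u,v=(proj('side',[[592,126,z]])[0]-[180,150])*7; cv2.circle(x,(int(u),int(v)),3,(255,0,0),-1)
cv2.imwrite('pics/s4b.png',x[:,:,::-1]);s=state();print(s['qpos'],s['ee_pos'])
K=cam('wrist')[0];print(K[0,0])
c=cam('wrist');M=R.from_euler('xyz',s['ee_rot'],degrees=True).as_matrix()
for z in(22,3,-10):print(proj('wrist',[np.array(s['ee_pos'])+M@np.array([0,y,z]) for y in(-20,20)],c))
```

```text
[1.09338290e+01 2.53021281e+01 9.41390729e+01 4.21614990e-04
 6.03066740e+01 8.10798081e+01] [592.07349484 126.09287854  96.25432612]
308.8845270079307
[[228.77634082 217.99956545]
 [284.53235391 217.94129482]]
[[226.21291012 228.12374108]
 [286.9655346  228.05910484]]
[[224.17926623 236.16167518]
 [288.89589281 236.09191906]]
```

View pics/s4b.png

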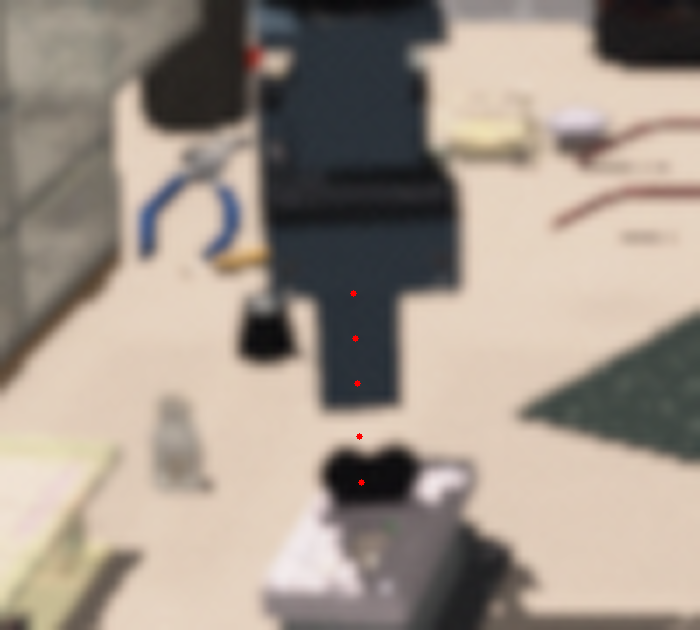

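The side crop shows the fingertips at row 408 and the wing top at about row 447. So the closed fingers are about 15 mm above the wing, although the stated geometry says they should be around it. In effect the tips stand about 35 mm higher than reported. I'll open, go down gently while watching force, and re-grip.

```bash
python3 -m jog '0 0 0 0 0 0;0 0 0 0 0 0;0 0 0 0 0 0;0 0 0 0 0 0;0 0 0.01 0 0 0;0 0 0.02 0 0 0;0 0 0.03 0 0 0;0 0 0.03 0 0 0' -0.4 25 >/dev/null; python3 t.py
python3 -m jog '0 0 0.01 0 0 0;0 0 0.02 0 0 0;0 0 0.03 0 0 0;0 0 0.03 0 0 0;0 0 0.03 0 0 0' >/dev/null; python3 t.py
python3 - <<'E'
from h import *
b=save('side','s5');x=cv2.resize(b[150:240,180:280],(700,630),interpolation=cv2.INTER_CUBIC)
a=save('wrist','w5')
cv2.imwrite('pics/s5b.png',np.hstack([cv2.resize(x,(400,360)),cv2.resize(a[100:280,160:360],(400,360))])[:,:,::-1])
E
```

```text
t 4.88 pos [591.1 125.9  79.7] rot [ 1.7999e+02 -8.0000e-02  1.9850e+01] F [-0.5 -0.1  0.1] T [-0.129  0.129  0.   ] w 27.4 q6 81.08
t 5.3 pos [590.9 125.8  64.2] rot [ 1.800e+02 -3.000e-02  1.985e+01] F [-0.7  0.1  0.3] T [-0.12   0.146 -0.002] w 27.4 q6 81.08
```

View pics/s5b.png

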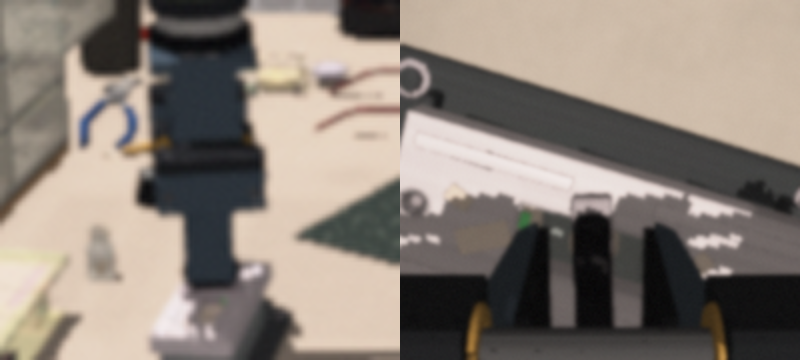

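The fingers now overlap the wing in the side view, and the wing is between them in the wrist view (col ~592). Closing.

```bash
python3 t.py; python3 -m jog '0 0 0 0 0 0;0 0 0 0 0 0;0 0 0 0 0 0;0 0 0 0 0 0;0 0 0 0 0 0' -1 25 >/dev/null; python3 t.py;python3 t.py
```

```text
t 5.4 pos [591.3 125.9  64.8] rot [ 1.7998e+02 -1.0000e-01  1.9860e+01] F [ 0.1 -0.1 -0.1] T [-0.115  0.114 -0.017] w 27.4 q6 81.08
t 5.82 pos [591.4 126.7  65.1] rot [-1.7995e+02 -1.5000e-01  1.9840e+01] F [-0.4  3.7  1. ] T [ 0.515  0.221 -0.058] w 10.5 q6 81.08
t 5.82 pos [591.4 126.7  65.1] rot [-1.7995e+02 -1.5000e-01  1.9840e+01] F [-0.4  3.7  1. ] T [ 0.515  0.221 -0.058] w 10.5 q6 81.08
```

```bash
python3 -m jog '0 -0.003 0 0 0 0;0 -0.003 0 0 0 -0.01;0 -0.003 0 0 0 -0.02;0 -0.003 0 0 0 -0.03;0 -0.003 0 0 0 -0.04;0 -0.003 0 0 0 -0.05;0 -0.003 0 0 0 -0.06' >/dev/null; python3 t.py
python3 -m jog '0 0 0 0 0 -0.01;0 0 0 0 0 -0.02;0 0 0 0 0 -0.03' >/dev/null; python3 t.py
```

```text
t 6.4 pos [591.2 127.3  65.1] rot [ 1.7995e+02 -1.6000e-01  2.5340e+01] F [ 3.1 -5.5  0. ] T [-1.039 -0.226 -0.06 ] w 10.8 q6 75.73
t 6.65 pos [591.2 127.3  65.1] rot [ 1.7995e+02 -1.5000e-01  2.8130e+01] F [ 1.1 -2.8  0.1] T [-0.648 -0.105 -0.033] w 10.9 q6 72.94
```

```bash
python3 -m jog '0 0 0 0 0 -0.01;0 0 0 0 0 -0.02' >/dev/null; python3 t.py
python3 -m jog '0 0 0 0 0 -0.01;0 0 0 0 0 -0.015' >/dev/null; python3 t.py
```

```text
t 6.82 pos [591.1 127.4  65.1] rot [ 1.7995e+02 -1.5000e-01  3.0020e+01] F [ 0.5 -1.6  0.4] T [-0.664 -0.02  -0.088] w 11.3 q6 71.05
t 6.98 pos [591.1 127.4  65.1] rot [ 1.7995e+02 -1.4000e-01  3.1440e+01] F [ 1.1 -3.4 -0.2] T [-0.693  0.001 -0.11 ] w 11.4 q6 69.63
```

```bash
python3 -m jog '0 0 0 0 0 -0.01;0 0 0 0 0 -0.015' >/dev/null; python3 t.py
python3 -m jog '0 0 0 0 0 -0.01;0 0 0 0 0 -0.015' >/dev/null; python3 t.py
```

```text
t 7.15 pos [591.1 127.5  65.1] rot [ 1.7995e+02 -1.5000e-01  3.2850e+01] F [ 1.2 -2.  -0.7] T [-0.601 -0.027 -0.147] w 10.5 q6 68.22
t 7.32 pos [591.1 127.6  65.1] rot [ 1.7996e+02 -1.5000e-01  3.4250e+01] F [ 0.5 -3.2  0.1] T [-0.684 -0.118 -0.237] w 10.7 q6 66.81
```

```bash
python3 -m jog '0 0 0 0 0 -0.01;0 0 0 0 0 -0.012' >/dev/null; python3 t.py
python3 -m jog '0 0 0 0 0 0.02;0 0 0 0 0 0.03;0 0 0 0 0 0.04;0 0 0 0 0 0.05;0 0 0 0 0 0.06;0 0 0 0 0 0.07;0 0 0 0 0 0.08;0 0 0 0 0 0.09;0 0 0 0 0 0.1;0 0 0 0 0 0.11;0 0 0 0 0 0.12;0 0 0 0 0 0.13;0 0 0 0 0 0.14;0 0 0 0 0 0.15;0 0 0 0 0 0.16;0 0 0 0 0 0.17;0 0 0 0 0 0.18' >/dev/null; python3 t.py
```

```text
t 7.48 pos [591.1 127.6  65.1] rot [ 1.7997e+02 -1.6000e-01  3.5360e+01] F [ 0.3 -3.7  0.1] T [-0.701 -0.053 -0.311] w 10.7 q6 65.69
t 8.9 pos [591.3 127.1  65.1] rot [ 1.7996e+02 -1.6000e-01  1.9100e+01] F [ 2.  -5.3 -0.5] T [-1.218 -0.217  0.008] w 10.5 q6 81.97
```

```bash
python3 -m jog '0 0 0 0 0 0.01;0 0 0 0 0 0.02;0 0 0 0 0 0.03;0 0 0 0 0 0.04' >/dev/null; python3 t.py
python3 -m jog '0 0 0 0 0 0.01;0 0 0 0 0 0.02' >/dev/null; python3 t.py
python3 -m jog '0 0 0 0 0 0.01;0 0 0 0 0 0.015' >/dev/null; python3 t.py
```

```text
t 9.23 pos [591.3 126.9  65.2] rot [ 1.7994e+02 -1.6000e-01  1.5440e+01] F [ 1.9 -4.4 -0.4] T [-1.081 -0.19   0.195] w 11.0 q6 85.64
t 9.4 pos [591.3 126.8  65.1] rot [ 1.7993e+02 -1.6000e-01  1.3570e+01] F [ 1.2 -4.8  0.4] T [-1.067 -0.199  0.197] w 10.7 q6 87.52
t 9.57 pos [591.3 126.7  65.1] rot [ 1.7993e+02 -1.6000e-01  1.2160e+01] F [ 1.6 -4.6  0.9] T [-1.002 -0.139  0.249] w 11.0 q6 88.94
```

```bash
python3 -m jog '0 0 0 0 0 0.01;0 0 0 0 0 0.015' >/dev/null; python3 t.py
```

```text
t 9.73 pos [591.4 126.7  65.1] rot [ 1.7992e+02 -1.7000e-01  1.0760e+01] F [ 1.4 -4.9  0.8] T [-0.979 -0.082  0.241] w 10.2 q6 90.34
```

```bash
python3 -m jog '0 0 0 0 0 0;0 0 0 0 0 0.005;0 0 0 0 0 0.01' - 32 >/dev/null; python3 t.py;python3 -m jog '0 0 0 0 0 0.005;0 0 0 0 0 0.01' >/dev/null; python3 t.py
```

```text
t 9.98 pos [591.3 126.7  65.1] rot [ 1.7992e+02 -1.6000e-01  9.8300e+00] F [ 1.9 -4.   0.3] T [-1.025 -0.141  0.359] w 10.7 q6 91.27
t 10.15 pos [591.3 126.6  65.1] rot [ 1.7991e+02 -1.6000e-01  8.9100e+00] F [ 1.5 -4.6  0.9] T [-0.989 -0.136  0.414] w 10.6 q6 92.21
```

```bash
python3 -m jog '0 0 0 0 0 -0.02;0 0 0 0 0 -0.04;0 0 0 0 0 -0.06;0 0 0 0 0 -0.075;0 0 0 0 0 -0.09;0 0 0 0 0 -0.105;0 0 0 0 0 -0.12;0 0 0 0 0 -0.135;0 0 0 0 0 -0.15;0 0 0 0 0 -0.165;0 0 0 0 0 -0.18;0 0 0 0 0 -0.195;0 0 0 0 0 -0.21;0 0 0 0 0 -0.22;0 0 0 0 0 -0.23' >/dev/null; python3 t.py
python3 -m jog '0 0 0 0 0 -0.01;0 0 0 0 0 -0.02;0 0 0 0 0 -0.03' >/dev/null; python3 t.py
python3 -m jog '0 0 0 0 0 -0.01;0 0 0 0 0 -0.02' >/dev/null; python3 t.py
python3 -m jog '0 0 0 0 0 -0.01;0 0 0 0 0 -0.02' >/dev/null; python3 t.py
```

```text
t 11.4 pos [591.2 127.2  65.1] rot [ 1.7991e+02 -1.4000e-01  2.9680e+01] F [ 0.8  0.9 -0.7] T [ 0.087 -0.045 -0.059] w 10.7 q6 71.42
t 11.65 pos [591.1 127.3  65.1] rot [ 1.7992e+02 -1.3000e-01  3.2450e+01] F [ 0.9 -0.6 -0.4] T [-0.085 -0.118 -0.13 ] w 10.7 q6 68.64
t 11.82 pos [591.1 127.4  65.1] rot [ 1.7993e+02 -1.3000e-01  3.4330e+01] F [ 0.8 -0.3  0.3] T [-0.198 -0.021 -0.208] w 10.8 q6 66.76
t 11.98 pos [591.1 127.4  65.1] rot [ 1.7994e+02 -1.4000e-01  3.6200e+01] F [ 1.6 -0.3  1.2] T [-0.086 -0.021 -0.247] w 11.1 q6 64.87
```

```bash
python3 -m jog '0 0 0 0 0 -0.01;0 0 0 0 0 -0.015' >/dev/null; python3 t.py
python3 -m jog '0 0 0 0 0 -0.01;0 0 0 0 0 -0.012' >/dev/null; python3 t.py
```

```text
t 12.15 pos [591.  127.5  65.1] rot [ 1.7995e+02 -1.4000e-01  3.7610e+01] F [0.1 0.7 1.1] T [-0.048  0.021 -0.337] w 11.0 q6 63.46
t 12.32 pos [591.  127.6  65.1] rot [ 1.7995e+02 -1.4000e-01  3.8730e+01] F [1.1 0.2 0.5] T [-0.071 -0.056 -0.376] w 10.6 q6 62.33
```

```bash
python3 -m jog '0 0 0 0 0 0.02;0 0 0 0 0 0.04;0 0 0 0 0 0.06;0 0 0 0 0 0.08;0 0 0 0 0 0.095;0 0 0 0 0 0.11;0 0 0 0 0 0.125;0 0 0 0 0 0.14;0 0 0 0 0 0.155;0 0 0 0 0 0.17;0 0 0 0 0 0.185;0 0 0 0 0 0.2;0 0 0 0 0 0.21;0 0 0 0 0 0.22;0 0 0 0 0 0.23;0 0 0 0 0 0.24;0 0 0 0 0 0.25;0 0 0 0 0 0.26;0 0 0 0 0 0.27' >/dev/null; python3 t.py
python3 -m jog '0 0 0 0 0 0.01;0 0 0 0 0 0.02;0 0 0 0 0 0.03' >/dev/null; python3 t.py
python3 -m jog '0 0 0 0 0 0.01;0 0 0 0 0 0.015' >/dev/null; python3 t.py
```

```text
t 13.9 pos [591.3 126.8  65.2] rot [ 1.7994e+02 -1.6000e-01  1.4380e+01] F [ 2.1 -4.6  0.3] T [-1.054 -0.392  0.221] w 10.6 q6 86.7
t 14.15 pos [591.3 126.6  65.1] rot [ 1.7992e+02 -1.6000e-01  1.1620e+01] F [ 2.7 -4.2  0.3] T [-0.919 -0.297  0.228] w 10.5 q6 89.47
t 14.32 pos [591.3 126.6  65.1] rot [ 1.7991e+02 -1.6000e-01  1.0220e+01] F [ 1.6 -5.  -0.1] T [-0.84  -0.266  0.264] w 10.6 q6 90.88
```

```bash
python3 -m jog '0 0 0 0 0 0.01;0 0 0 0 0 0.015' >/dev/null; python3 t.py
python3 -m jog '0 0 0 0 0 0.005;0 0 0 0 0 0.01' >/dev/null; python3 t.py
```

```text
t 14.48 pos [591.3 126.6  65.1] rot [ 1.799e+02 -1.600e-01  8.830e+00] F [ 1.5 -4.3  0.1] T [-0.794 -0.304  0.395] w 10.4 q6 92.29
t 14.65 pos [591.3 126.5  65.1] rot [ 1.7989e+02 -1.6000e-01  7.9100e+00] F [ 2.6 -4.2 -0.3] T [-0.823 -0.242  0.417] w 10.9 q6 93.21
```

```bash
python3 -m jog '0 0 0 0 0 -0.02;0 0 0 0 0 -0.04;0 0 0 0 0 -0.06;0 0 0 0 0 -0.08;0 0 0 0 0 -0.095;0 0 0 0 0 -0.11;0 0 0 0 0 -0.125;0 0 0 0 0 -0.14;0 0 0 0 0 -0.155;0 0 0 0 0 -0.17;0 0 0 0 0 -0.185;0 0 0 0 0 -0.2;0 0 0 0 0 -0.215;0 0 0 0 0 -0.23;0 0 0 0 0 -0.24;0 0 0 0 0 -0.25;0 0 0 0 0 -0.26;0 0 0 0 0 -0.27;0 0 0 0 0 -0.28' >/dev/null; python3 t.py
python3 -m jog '0 0 0 0 0 -0.01;0 0 0 0 0 -0.02;0 0 0 0 0 -0.03' >/dev/null; python3 t.py
python3 -m jog '0 0 0 0 0 -0.01;0 0 0 0 0 -0.02' >/dev/null; python3 t.py
```

```text
t 16.23 pos [591.1 127.1  65.1] rot [ 1.799e+02 -1.200e-01  3.318e+01] F [ 0.3  4.8 -0.7] T [ 0.805 -0.06  -0.105] w 10.5 q6 67.93
t 16.48 pos [591.1 127.3  65.1] rot [ 1.7991e+02 -1.2000e-01  3.5950e+01] F [ 1.3  3.4 -0.2] T [ 0.638 -0.007 -0.179] w 10.6 q6 65.15
t 16.65 pos [591.  127.3  65.1] rot [ 1.7992e+02 -1.2000e-01  3.7820e+01] F [ 0.9  3.  -0.5] T [ 0.622 -0.053 -0.211] w 10.9 q6 63.27
```

```bash
python3 -m jog '0 0 0 0 0 -0.01;0 0 0 0 0 -0.02' >/dev/null; python3 t.py
python3 -m jog '0 0 0 0 0 -0.01;0 0 0 0 0 -0.015' >/dev/null; python3 t.py
```

```text
t 16.82 pos [591.  127.4  65.1] rot [ 1.7993e+02 -1.2000e-01  3.9700e+01] F [ 0.2  3.4 -0.2] T [ 0.667 -0.067 -0.291] w 10.9 q6 61.38
t 16.98 pos [591.  127.5  65.1] rot [ 1.7994e+02 -1.2000e-01  4.1100e+01] F [ 0.7  3.5 -0.9] T [ 0.69  -0.013 -0.351] w 10.9 q6 59.97
```

```bash
python3 -m jog '0 0 0 0 0 0.02;0 0 0 0 0 0.04;0 0 0 0 0 0.06;0 0 0 0 0 0.08;0 0 0 0 0 0.1;0 0 0 0 0 0.115;0 0 0 0 0 0.13;0 0 0 0 0 0.145;0 0 0 0 0 0.16;0 0 0 0 0 0.175;0 0 0 0 0 0.19;0 0 0 0 0 0.205;0 0 0 0 0 0.22;0 0 0 0 0 0.235;0 0 0 0 0 0.25;0 0 0 0 0 0.265;0 0 0 0 0 0.275;0 0 0 0 0 0.285;0 0 0 0 0 0.295;0 0 0 0 0 0.305' >/dev/null; python3 t.py
python3 -m jog '0 0 0 0 0 0.01;0 0 0 0 0 0.02;0 0 0 0 0 0.03' >/dev/null; python3 t.py
python3 -m jog '0 0 0 0 0 0.01;0 0 0 0 0 0.015' >/dev/null; python3 t.py
```

```text
t 18.65 pos [591.3 126.7  65.2] rot [ 1.7992e+02 -1.5000e-01  1.3600e+01] F [ 3.6 -4.1 -1.1] T [-0.859 -0.554  0.238] w 10.9 q6 87.49
t 18.9 pos [591.3 126.6  65.1] rot [ 1.7991e+02 -1.5000e-01  1.0830e+01] F [ 3.2 -2.6 -1.8] T [-0.588 -0.524  0.266] w 11.1 q6 90.27
t 19.07 pos [591.3 126.5  65.2] rot [ 1.799e+02 -1.600e-01  9.440e+00] F [ 3.  -2.2 -1.5] T [-0.594 -0.533  0.347] w 10.3 q6 91.68
```

```bash
python3 -m jog '0 0 0 0 0 0.008;0 0 0 0 0 0.015' >/dev/null; python3 t.py
python3 -m jog '0 0 0 0 0 -0.02;0 0 0 0 0 -0.04;0 0 0 0 0 -0.06;0 0 0 0 0 -0.08;0 0 0 0 0 -0.1;0 0 0 0 0 -0.115;0 0 0 0 0 -0.13;0 0 0 0 0 -0.145;0 0 0 0 0 -0.16;0 0 0 0 0 -0.175;0 0 0 0 0 -0.19;0 0 0 0 0 -0.205;0 0 0 0 0 -0.22;0 0 0 0 0 -0.235;0 0 0 0 0 -0.25;0 0 0 0 0 -0.265;0 0 0 0 0 -0.275;0 0 0 0 0 -0.285;0 0 0 0 0 -0.295;0 0 0 0 0 -0.305' >/dev/null; python3 t.py
python3 -m jog '0 0 0 0 0 -0.01;0 0 0 0 0 -0.02;0 0 0 0 0 -0.03' >/dev/null; python3 t.py
python3 -m jog '0 0 0 0 0 -0.01;0 0 0 0 0 -0.02' >/dev/null; python3 t.py
```

```text
t 19.23 pos [591.2 126.5  65.1] rot [ 1.7989e+02 -1.5000e-01  8.0500e+00] F [ 3.4 -2.8 -1. ] T [-0.58  -0.427  0.431] w 10.9 q6 93.08
t 20.9 pos [591.  127.2  65.1] rot [ 1.799e+02 -1.100e-01  3.557e+01] F [ 2.7  5.1 -1.8] T [ 0.885 -0.293 -0.03 ] w 10.7 q6 65.54
t 21.15 pos [590.9 127.3  65.1] rot [ 1.7992e+02 -1.0000e-01  3.8350e+01] F [ 2.   3.9 -1.6] T [ 0.687 -0.247 -0.047] w 10.7 q6 62.76
t 21.32 pos [590.9 127.4  65.1] rot [ 1.7992e+02 -1.0000e-01  4.0240e+01] F [ 2.5  2.9 -2.3] T [ 0.711 -0.339 -0.061] w 10.7 q6 60.86
```

Torque stays at about 0.05 N·m past the old jam, so the bolt has probably broken free. I'll continue with checks.

```bash
python3 -m jog '0 0 0 0 0 -0.01;0 0 0 0 0 -0.02;0 0 0 0 0 -0.03;0 0 0 0 0 -0.04' >/dev/null; python3 t.py
python3 -m jog '0 0 0 0 0 -0.01;0 0 0 0 0 -0.02;0 0 0 0 0 -0.03' >/dev/null; python3 t.py
```

```text
t 21.65 pos [590.8 127.5  65.1] rot [ 1.7993e+02 -1.0000e-01  4.3930e+01] F [ 2.   4.8 -1.8] T [ 0.827 -0.224 -0.017] w 10.8 q6 57.17
t 21.9 pos [590.7 127.6  65.1] rot [ 1.7994e+02 -9.0000e-02  4.6710e+01] F [ 1.8  4.4 -1.1] T [ 0.807 -0.232 -0.037] w 10.5 q6 54.38
```

Free. Swinging on to about 86°, then slowly to the stop.

```bash
python3 -m jog '0 0 0 0 0 -0.02;0 0 0 0 0 -0.04;0 0 0 0 0 -0.06;0 0 0 0 0 -0.08;0 0 0 0 0 -0.1;0 0 0 0 0 -0.12;0 0 0 0 0 -0.14;0 0 0 0 0 -0.16;0 0 0 0 0 -0.18;0 0 0 0 0 -0.2' >/dev/null; python3 t.py
python3 -m jog '0 0 0 0 0 -0.02;0 0 0 0 0 -0.04;0 0 0 0 0 -0.06;0 0 0 0 0 -0.08;0 0 0 0 0 -0.1;0 0 0 0 0 -0.12;0 0 0 0 0 -0.14;0 0 0 0 0 -0.16;0 0 0 0 0 -0.18;0 0 0 0 0 -0.2;0 0 0 0 0 -0.22;0 0 0 0 0 -0.23' >/dev/null; python3 t.py
python3 -m jog '0 0 0 0 0 -0.01;0 0 0 0 0 -0.02;0 0 0 0 0 -0.03' >/dev/null; python3 t.py
```

```text
t 22.73 pos [590.1 128.   65.1] rot [ 1.7999e+02 -8.0000e-02  6.4830e+01] F [ 0.6  4.8 -0.9] T [ 1.024 -0.02  -0.039] w 11.2 q6 36.25
t 23.73 pos [589.3 128.3  65.1] rot [-1.7993e+02 -9.0000e-02  8.5620e+01] F [-0.6  5.5  0.6] T [ 1.015  0.075 -0.101] w 10.5 q6 15.44
t 23.98 pos [589.1 128.3  65.1] rot [-1.7992e+02 -9.0000e-02  8.8400e+01] F [ 0.2  4.4 -0.3] T [ 0.878 -0.031 -0.046] w 10.7 q6 12.66
```

```bash
python3 -m jog '0 0 0 0 0 -0.01;0 0 0 0 0 -0.02;0 0 0 0 0 -0.03' >/dev/null; python3 t.py
python3 -m jog '0 0 0 0 0 -0.01;0 0 0 0 0 -0.02' >/dev/null; python3 t.py
```

```text
t 24.23 pos [589.  128.3  65.1] rot [-1.7991e+02 -1.0000e-01  9.1190e+01] F [-0.5  4.6 -0.4] T [ 0.867 -0.061 -0.054] w 10.8 q6 9.87
t 24.4 pos [588.9 128.3  65.1] rot [-1.799e+02 -1.000e-01  9.308e+01] F [-0.3  3.7  0.8] T [ 0.835 -0.12  -0.068] w 10.6 q6 7.98
```

```bash
python3 -m jog '0 0 0 0 0 -0.01;0 0 0 0 0 -0.02' >/dev/null; python3 t.py
python3 -m jog '0 0 0 0 0 -0.01;0 0 0 0 0 -0.015' >/dev/null; python3 t.py
```

```text
t 24.57 pos [588.8 128.3  65.1] rot [-1.7989e+02 -1.1000e-01  9.4960e+01] F [ 0.4  4.1 -0.8] T [ 0.798 -0.078 -0.138] w 10.6 q6 6.09
t 24.73 pos [588.8 128.3  65.1] rot [-1.7989e+02 -1.2000e-01  9.6360e+01] F [0.1 4.9 0.5] T [ 0.813 -0.015 -0.215] w 10.7 q6 4.68
```

The stop is reached: torque rises with angle at about 94–96°. Relax, open wide, align with the mould (yaw 92.4), and look before going down over the cover.

```bash
python3 -m jog '0 0 0 0 0 0.015;0 0 0 0 0 0.03;0 0 0 0 0 0.04;0 0 0 0 0 0.04;0 0 0 0 0 0.044' >/dev/null; python3 t.py
python3 -m jog '0 0 0 0 0 0;0 0 0 0 0 0;-0.004 0 0 0 0 0;-0.004 0 0 0 0 0;-0.004 0 0 0 0 0;-0.004 0 0 0 0 0;-0.004 0 0 0 0 0;-0.004 0 0 0 0 0' 1 25 >/dev/null; python3 t.py
python3 - <<'E'
from h import *
b=save('side','s6');x=cv2.resize(b[150:240,180:280],(400,360),interpolation=cv2.INTER_CUBIC)
a=save('wrist','w6')
cv2.imwrite('pics/s6b.png',np.hstack([x,cv2.resize(a[60:330,106:406],(400,360))])[:,:,::-1])
E
```

```text
t 25.15 pos [588.9 128.3  65.1] rot [-1.799e+02 -1.100e-01  9.240e+01] F [ 1.   4.7 -1.3] T [ 0.827 -0.263  0.082] w 10.8 q6 8.65
t 25.82 pos [589.  126.2  65.1] rot [-1.7989e+02 -1.0000e-01  9.2400e+01] F [-0.5 -0.1  0.6] T [-0.036  0.041  0.031] w 61.1 q6 8.47
```

View pics/s6b.png

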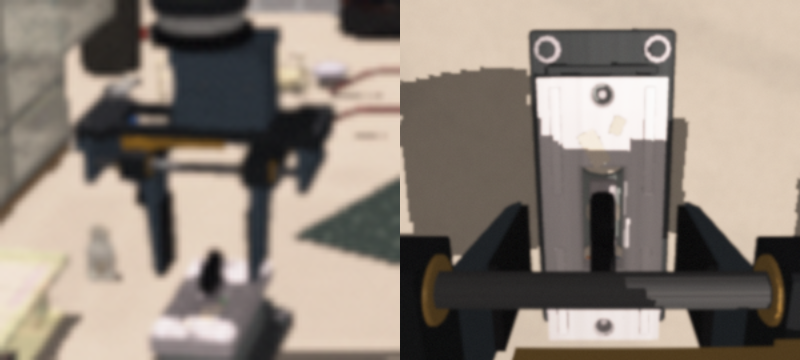

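The wing lies along the mould, centred, with the fingers outside the cover edges. Opening fully and going down.

```bash
python3 -m jog '0 0 0 0 0 0;0 0 0 0 0 0;0 0 0 0 0 0;0 0 0 0 0 0;0 0 0 0 0 0;0 0 0 0 0 0' 1 25 >/dev/null; python3 t.py
python3 -m jog '0 0 0.01 0 0 0;0 0 0.02 0 0 0;0 0 0.03 0 0 0;0 0 0.04 0 0 0;0 0 0.05 0 0 0;0 0 0.056 0 0 0;0 0 0.056 0 0 0' >/dev/null; python3 t.py
python3 -m jog '0 0 0 0 0 0;0 0 0 0 0 0;0 0 0 0 0 0;0 0 0 0 0 0;0 0 0 0 0 0;0 0 0 0 0 0;0 0 0 0 0 0;0 0 0 0 0 0' -1 30 >/dev/null; python3 t.py
python3 - <<'E'
from h import *
b=save('side','s7');x=cv2.resize(b[150:240,180:280],(700,630),interpolation=cv2.INTER_CUBIC)
cv2.imwrite('pics/s7b.png',x[:600,:,::-1])
E
```

```text
t 26.42 pos [589.  126.3  65.1] rot [-1.799e+02 -1.000e-01  9.240e+01] F [ 0.2  0.3 -1.3] T [-0.122  0.023 -0.057] w 91.1 q6 8.46
t 27.0 pos [588.3 126.2  36.1] rot [-1.7979e+02 -9.0000e-02  9.2400e+01] F [-0.6  0.2 -0.3] T [-0.049  0.065 -0.016] w 90.9 q6 8.46
t 27.67 pos [588.6 126.3  36.3] rot [-1.7983e+02 -9.0000e-02  9.2400e+01] F [ 0.4 -0.5  0.8] T [-0.077 -0.037 -0.036] w 59.6 q6 8.46
```

View pics/s7b.png

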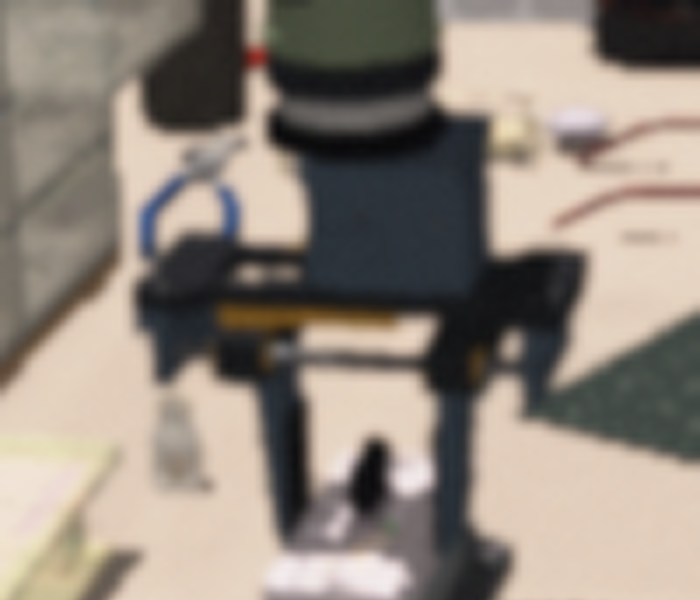

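The fingers straddle the cover at 59.6 mm (60 mm wide), and the wing is clear in the middle. Lifting slowly.

```bash
python3 -m jog '0 0 0 0 0 0;0 0 -0.006 0 0 0;0 0 -0.012 0 0 0;0 0 -0.02 0 0 0;0 0 -0.03 0 0 0;0 0 -0.04 0 0 0' - 35 >/dev/null; python3 t.py
python3 -m jog '0 0 -0.015 0 0 0;0 0 -0.03 0 0 0;0 0 -0.05 0 0 0;0 0 -0.07 0 0 0;0 0 -0.09 0 0 0;0 0 -0.11 0 0 0;0 0 -0.13 0 0 0;0 0 -0.15 0 0 0;0 0 -0.17 0 0 0;0 0 -0.17 0 0 0;0 0 -0.17 0 0 0' >/dev/null; python3 t.py
python3 - <<'E'
from h import *
b=save('side','s8');x=cv2.resize(b[130:250,170:290],(400,400),interpolation=cv2.INTER_CUBIC)
a=save('wrist','w8');t=save('top','t8')
for o in tip_of('mat','top')[:3]: print(o,toz('top',o['location'],0))
for q in('spot',):
  for o in spot_in('mat','top')[:2]:print(o)
y=cv2.resize(t[170:245,255:345],(480,400),interpolation=cv2.INTER_CUBIC)
cv2.imwrite('pics/s8b.png',np.hstack([x[:, :320],y])[:,:,::-1])
E
```

```text
t 28.22 pos [588.4 126.2  56.6] rot [-1.798e+02 -9.000e-02  9.240e+01] F [-0.   0.7 -3.4] T [-0.077  0.028 -0.034] w 59.6 q6 8.47
t 29.13 pos [589.1 126.2 142.3] rot [-1.7988e+02 -1.0000e-01  9.2400e+01] F [-0.4  0.1 -4.2] T [-0.116  0.023  0.021] w 59.8 q6 8.48
{'location': [301.1, 208.3], 'confidence': 0.55} [ 497.29731296 -198.31683566    0.        ]
{'rect': [267.8, 180.3, 338.5, 233.3], 'confidence': 0.87}
```

View pics/s8b.png

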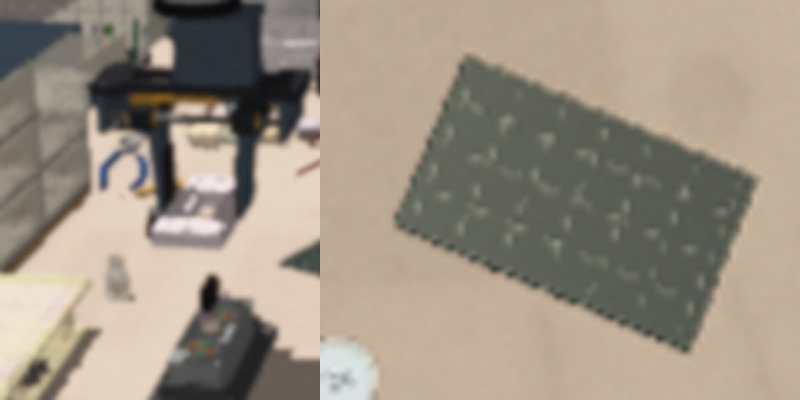

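The cover is held level, clear above the bolt (4 N of weight on the wrist). Mat corners in the crop are (466,57), (757,180), (690,352) and (397,225).

Run:
```python
from h import *
P=[((x-320)/(480/90)+255-.4,y/(400/75)+170-.4) for x,y in((466,57),(757,180),(690,352),(397,225))]
C=np.array([toz('top',p,3) for p in P]);m=C.mean(0);v=C[1]-C[0];v2=C[2]-C[3]
print(C.round(1),m,[np.linalg.norm(C[i]-C[i-1]) for i in range(4)],[np.degrees(np.arctan2(w[1],w[0]))%180 for w in(v,v2)])
s=state();M=R.from_euler('xyz',s['ee_rot'],degrees=True).as_matrix();p=np.array(s['ee_pos'])
t=np.array([m[0],m[1],p[2]]);print(M.T@(t-p)/500)
```

```text
[[ 591.4 -132.8    3. ]
 [ 516.7 -316.8    3. ]
 [ 407.9 -273.4    3. ]
 [ 482.4  -90.7    3. ]] [ 499.5730105  -203.44429964    3.        ] [np.float64(116.82160675528559), np.float64(198.55395413283676), np.float64(117.13038581270712), np.float64(197.3056709667112)] [np.float64(67.90526175353637), np.float64(67.81149567961442)]
[-6.50911413e-01 -2.04836849e-01  2.82383983e-04]
```

```bash
python3 -m jog '-0.02 -0.006 0 0 0 0.01;-0.05 -0.016 0 0 0 0.02;-0.09 -0.028 0 0 0 0.04;-0.13 -0.041 0 0 0 0.06;-0.17 -0.053 0 0 0 0.08;-0.21 -0.066 0 0 0 0.1;-0.25 -0.079 0 0 0 0.12;-0.29 -0.091 0 0 0 0.14;-0.33 -0.104 0 0 0 0.16;-0.37 -0.116 0 0 0 0.18;-0.41 -0.129 0 0 0 0.2;-0.45 -0.142 0 0 0 0.22;-0.49 -0.154 0 0 0 0.24;-0.53 -0.167 0 0 0 0.26;-0.57 -0.179 0 0 0 0.273;-0.61 -0.192 0 0 0 0.273;-0.64 -0.201 0 0 0 0.273;-0.651 -0.205 0 0 0 0.273;-0.651 -0.205 0 0 0 0.273;-0.651 -0.205 0 0 0 0.273' >/dev/null; python3 t.py
python3 -m jog '0 0 0.02 0 0 0;0 0 0.05 0 0 0;0 0 0.08 0 0 0;0 0 0.11 0 0 0;0 0 0.14 0 0 0;0 0 0.16 0 0 0;0 0 0.17 0 0 0;0 0 0.17 0 0 0;0 0 0.17 0 0 0' >/dev/null; python3 t.py
python3 - <<'E'
from h import *
b=save('side','s9');t=save('top','t9');w=save('wrist','w9')
x=cv2.resize(b[150:240,240:330],(400,400),interpolation=cv2.INTER_CUBIC);y=cv2.resize(w,(400,300))
cv2.imwrite('pics/s9b.png',np.hstack([x,np.vstack([y,np.zeros((100,400,3),np.uint8)])])[:,:,::-1])
E
```

```text
t 31.05 pos [ 498.9 -203.6  140.9] rot [-1.7967e+02  3.0000e-02  6.7740e+01] F [ 0.1  0.5 -3.8] T [-0.077  0.053  0.051] w 59.5 q6 -1.12
t 31.8 pos [ 498.7 -203.2   56. ] rot [-1.7968e+02  2.0000e-02  6.7770e+01] F [-0.2  0.2 -3.7] T [-0.123  0.055 -0.014] w 59.2 q6 -1.11
```

View pics/s9b.png

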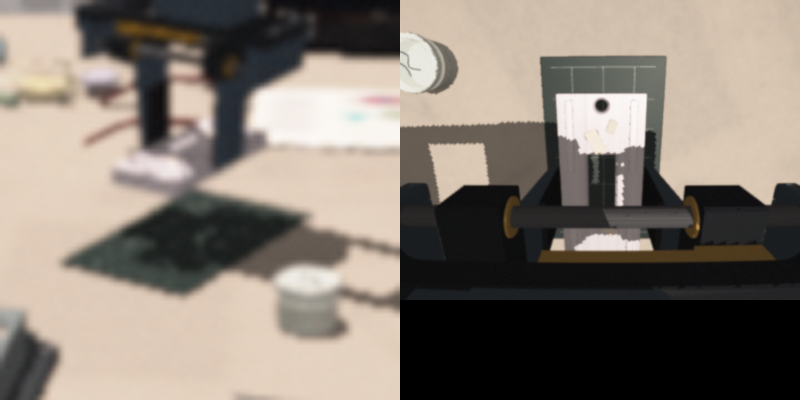

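The cover is aligned over the mat. Setting it down in small steps, watching force (contact expected near z = -7 as reported).

```bash
python3 -m jog '0 0 0.02 0 0 0;0 0 0.04 0 0 0;0 0 0.06 0 0 0;0 0 0.08 0 0 0;0 0 0.095 0 0 0;0 0 0.105 0 0 0;0 0 0.11 0 0 0;0 0 0.11 0 0 0' >/dev/null; python3 t.py
python3 -m jog '0 0 0.003 0 0 0;0 0 0.006 0 0 0;0 0 0.008 0 0 0;0 0 0.008 0 0 0' >/dev/null; python3 t.py
```

```text
t 32.62 pos [ 498.6 -203.4    0.9] rot [-1.7971e+02  3.0000e-02  6.7750e+01] F [-0.2 -0.1 -3.1] T [-0.046  0.055 -0.001] w 59.7 q6 -1.11
t 32.95 pos [ 498.6 -203.5   -3. ] rot [-1.7972e+02  3.0000e-02  6.7750e+01] F [ 0.  -0.4 -3.2] T [-0.073  0.125 -0.05 ] w 59.8 q6 -1.11
```

```bash
python3 -m jog '0 0 0.002 0 0 0;0 0 0.004 0 0 0;0 0 0.004 0 0 0;0 0 0.004 0 0 0' >/dev/null; python3 t.py
python3 -m jog '0 0 0.002 0 0 0;0 0 0.004 0 0 0;0 0 0.004 0 0 0' >/dev/null; python3 t.py
```

```text
t 33.28 pos [ 498.6 -203.4   -5. ] rot [-1.7972e+02  3.0000e-02  6.7750e+01] F [-0.2  0.6 -4.1] T [-0.091  0.066 -0.001] w 59.6 q6 -1.11
t 33.53 pos [ 498.7 -203.5   -6.7] rot [-1.7974e+02  3.0000e-02  6.7750e+01] F [-0.7  1.   0.6] T [-0.022  0.095  0.006] w 59.4 q6 -1.11
```

Contact shows (force -4 → +0.6 N) at the expected height. Half a millimetre more, then release and rise.

```bash
python3 -m jog '0 0 0.001 0 0 0;0 0 0.002 0 0 0;0 0 0.002 0 0 0' >/dev/null; python3 t.py
python3 -m jog '0 0 0 0 0 0;0 0 0 0 0 0;0 0 0 0 0 0;0 0 0 0 0 0;0 0 0 0 0 0;0 0 0 0 0 0;0 0 0 0 0 0' 0.9 20 >/dev/null; python3 t.py
python3 -m jog '0 0 -0.01 0 0 0;0 0 -0.03 0 0 0;0 0 -0.06 0 0 0;0 0 -0.1 0 0 0;0 0 -0.15 0 0 0;0 0 -0.2 0 0 0;0 0 -0.25 0 0 0;0 0 -0.3 0 0 0;0 0 -0.3 0 0 0;0 0 -0.3 0 0 0' >/dev/null; python3 t.py
python3 - <<'E'
from h import *
c=cam('wrist');w=save('wrist','w10');b=save('side','s10');t=save('top','t10')
for n in('wrist','side','top'):
  for o in tip_of('cover_mid',n)[:2]: print(n,o['confidence'],np.round(o['location'],1),toz(n,o['location'],10,c if n=='wrist' else None).round(1))
x=cv2.resize(b[170:260,180:315],(400,267),interpolation=cv2.INTER_CUBIC);y=cv2.resize(w,(400,300))
z=cv2.resize(t[140:250,160:360],(400,220),interpolation=cv2.INTER_CUBIC)
cv2.imwrite('pics/fin.png',np.hstack([np.vstack([x,z]),np.vstack([y,np.zeros((187,400,3),np.uint8)])])[:,:,::-1])
E
```

```text
t 33.78 pos [ 498.7 -203.5   -6.7] rot [-1.7976e+02  3.0000e-02  6.7750e+01] F [-2.8  1.6  7.2] T [0.086 0.423 0.026] w 59.5 q6 -1.11
t 34.37 pos [ 498.8 -203.5   -6.8] rot [-1.7976e+02  3.0000e-02  6.7740e+01] F [-0.1 -0.3  0.9] T [-0.114  0.057  0.048] w 86.7 q6 -1.11
t 35.2 pos [ 500.3 -204.1  145.4] rot [1.7998e+02 3.0000e-02 6.7750e+01] F [ 0.1 -0.7 -0. ] T [-0.065  0.086 -0.027] w 86.4 q6 -1.12
wrist 0.6 [258.  179.3] [ 501.9 -204.1   10. ]
side 0.88 [278.7 199.8] [ 514.6 -209.2   10. ]
side 0.76 [228.8 280.3] [534.5 355.5  10. ]
top 0.96 [137.5 192.3] [536.3 351.8  10. ]
top 0.64 [303.6 207.7] [ 498.1 -205.3   10. ]
```

View pics/fin.png

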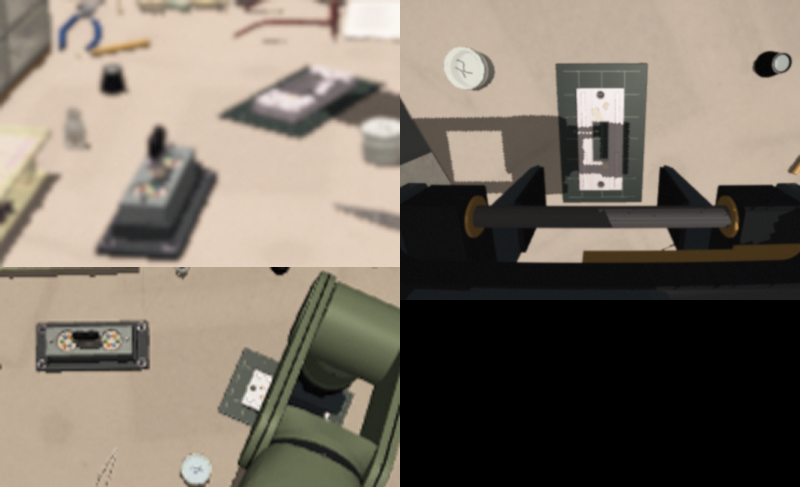

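The cover lies flat in the middle of the mat (wrist view px ~600,140). The wing is along the mould, and the bystanders in view are in place. Handing in.

```bash
python3 -c "from workcell import *; print(job_done())"
```

```text
the job is handed in; nothing more can be done
None
```

The cover is off the mould and lying flat, right way up, in the middle of the cutting mat, with the bolt open against its stop. The job was handed in at about 35 s of the 72 s allowed; no verdict was reported.

- **Bolt:** it jammed three times each way and came free on the fourth opening swing. I reversed each time the measured torque passed 0.3–0.43 N·m; the wing is spoilt at 0.6 N·m. I then turned it to the stop, and the torque rise there was plain.
- **Cover:** it came off level and was set down under force watch. My last estimates of its centre (wrist and top views) are within about 5 mm of the mat's centre. The side view's estimate was about 16 mm off, but still within the 35 mm tolerance.
- **Final pictures:** the wing lies along the mould, and the bystanders in view look undisturbed. I did not re-check every bystander by measurement.
- **Disagreement:** the fingertips stood about 35 mm higher than the stated geometry implied, so my first pinch closed on air above the wing. I corrected the heights from the side camera, and the set-down contact came within a millimetre of the height predicted from the grasp.

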